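# Index the sample turntable with its ratchet lever

### The job

Swing the ratchet lever of the sample turntable back and forth to advance the turntable notch by notch until the small glass dish with the striped snail shells stands at the delivery ledge, then let go of the lever. Turn the turntable only by its lever: do not touch the turntable itself or the dish of shells.

Things in the scene. Friction and masses are not known exactly. Their poses are not given: they have to be found in the camera images.
- turntable: Aluminium tray, 230 mm across, floor 48 mm high, on a dark ratchet wheel with 8 saw teeth (248 mm over tips). 8 compartments 45 deg apart; low ribs, top 56 mm, hub 72 mm. Origin: on its fixed upright axis, bench height. The lever turns it counter-clockwise only (from above); a brake keeps it where left. It starts right on a notch. The machine may be turned up to 25 deg either way.
- ledge_stop (a point): Fixed point where the dish must arrive: centre of the compartment at the delivery ledge, on the tray's floor (48 mm high), 82 mm from the turntable's axis. The ledge is a flat shelf 66 mm wide with two low side rails (top 61 mm high), fixed just outside the tray, on the far side, straight opposite the middle of the lever's swing.
- lever_knob (a point): Top centre (105 mm high) of the lever's grip: an upright black post, 22 mm thick, foot 30 mm high, at the end of a flat lever that runs under the tray on the robot's side, 182 mm from the turntable's axis. The lever swings level about that axis between two stops, 26 deg either side of straight opposite the ledge, and stays where left. It takes about 1 to 5 N at the grip.
- lever (a joint): Angle, rad: 0 at the counter-clockwise stop (grip at the robot's right), 0.908 (52 deg) at the clockwise stop (left). Starts at 0.02 to 0.3, tooth not caught. Growing = free return, tray stays still; the pawl catches the next tooth by 0.82. Falling from there to 0 = working stroke, carries the tray. One full return and one full working stroke = one notch, 45 deg; at 0 the tray is on a notch.
- shell_dish: Small glass dish, 56 mm across, 14 mm tall, heaped with 4 striped tan snail shells (top about 35 mm), loose in a compartment, 82 mm from the axis; it rides with the tray. Origin: centre of underside. It starts 2, 3 or 4 notches (90, 135 or 180 deg) short of the ledge. Other compartments hold a dish of dark stones, a white lidded crucible and a glass stoppered bottle, up to 52 mm tall.
Things that resemble listed ones, but are neither listed nor needed, are in the scene too. What is shaped like the shell_dish but purple is not meant.

How it is judged:
By the outcome, as a careful person would: the job done as asked, in the order asked, and still so for the second after the job is handed in, with the robot touching nothing.
It also fails if it takes over 61 s, if anything falls off the work surface, if the arm or the gripper's body presses on something with over 40 N, if the wrist force passes 120 N, or if a joint passes its speed limit or range.

### The arm

A 7-joint arm with a two-finger parallel gripper is mounted at the origin on the work surface. World frame = base frame: x ahead of the robot, y to its left, z up, the work surface at z = 0. Lengths are in m, angles in rad, forces in N, time in s.
With the tool pointing down it reaches from about 0.425 to 0.875 m from the base axis. Payload 4.7 kg.
Tool frame: the origin (TCP) lies midway between the tips of the shut fingers; the grasp point (between the pads) lies 19 mm behind it; z points along the fingers, x is the direction in which the jaws open and shut, and the axes are right-handed (so a half turn about z gives the same grasp; the last joint's range is limited). The gripper opens to 87 mm and grips with 3 to 60 N. Pads are 19 mm wide; open, the fingers measure 117 mm over their backs; the gripper's body (75 mm by 190 mm) begins 51 mm behind the grasp point.
Start: joints at [1.299, 0.321, -0.07, 1.45, 0.023, 1.371, -0.057], TCP at [0.183, -0.624, 0.223] pointing down, gripper open.
Joint ranges: [-2.86, 2.86], [-0.3, 2.09], [-1.38, 1.24], [0.06, 2.45], [-1.56, 4.7], [0.09, 2.05], [-2.69, 2.69]. Speed limits (rad/s): [2.57, 2.57, 3.14, 3.14, 3.14, 3.14, 3.14].

### API

Orientations are given as a rotation vector (axis times angle).
In Python, from bench import get_state, eyes, ticket gives the robot as it stands.
- The arm moves only by the tool carry_out, never from a script. Its argument "motion" is a list of rows, each a list of 2 entries, a list of its own where there are three numbers: the shift along the world's x, y, z in m, then the turn about the world's z in rad. A call has 1 to 20 rows; each row is the pose to reach, as a shift and turn from the pose commanded when the call began; what a row does not reach only later rows make up. A row lasts 1/10 s, in which the tool goes at most 50 mm and 8.59 degrees, less where a joint would pass 70% of its speed; a pose out of reach is approached as far as the arm can. A call with a gripper value outside its range is refused whole. "grip" is the gripper command: -1 is fully open, 1 is shut, values between are in proportion, set as the call begins (left out, the last holds). The fingers move at their own pace and stop on an object; "squeeze" is the grip in N (left out, the last holds). Time passes only in rows, so rows that repeat a pose let the fingers close. It gives the time, the measured TCP pose, the force and the opening at its end, in the units of the state.
- get_state(): the state, without advancing time (a new reading comes with each control period).
- eyes.get_image(name): name is "scene" or "top"; returns a dict with "pixels" (400x640x3 uint8, blue, green, red), "mtx" (3x3 intrinsics, pixels), "extrinsics" (4x4, takes a point from camera to world coordinates). Camera axes: x right, y down, z forward; pixel columns grow to the right and rows downward; lengths in m; the calibration is good to about 2 mm. A picture is of the moment at which its call begins. There is no depth.
- ticket.close_job(): hands the job in, once; it reports no verdict.
The state is a dict: "time": time; "joint_positions": joint angles; "qd": joint speeds; "joint_torque": joint torques, N m; "position": TCP position; "tool_rot": TCP orientation; "ft_force": force on the tool from outside, world axes, zero at the start; "torque": the same for the moment, N m; "grip_width": opening from 0.0 (shut) to 1.0 (fully open).
Only numpy, scipy, OpenCV 4.12 (cv2) and the standard library are available. Lean on these libraries where they do the work, as an engineer would, in place of code of your own. Each camera call takes 0.05 s, during which the arm holds its last target. There are 200 camera calls.

## Working session

There is one attempt and no reset: what is moved stays moved. The work goes in short steps, Python scripts to look and compute and a tool call to move; the robot and the scene stay as the last step left them, time stands still between calls to the robot, and variables do not carry over. Pictures are saved under pics/ and viewed, about 8 in all and at most 12, crops included, and the job is handed in when it is done.

Besides the shell and the picture viewer there is one more tool, called after "Call:" in YAML: its name, and indented under it one key for each argument. carry_out: Moves the arm, as the interface text tells. Its arguments: {"type":"object","properties":{"motion":{"type":"array","items":{"type":"array"}},"grip":{"type":"number"},"squeeze":{"type":"number"}},"required":["motion"]}

```bash
mkdir -p pics; cat > h.py <<'E'
import numpy as np, cv2
from bench import get_state, eyes, ticket
def snap(name,fn):
    d=eyes.get_image(name); cv2.imwrite('pics/'+fn,d['pixels']); np.savez('pics/'+name,**d); return d
def ray(d,u,v,z):
    """pixel -> world point at height z"""
    K=np.array(d['mtx']);T=np.array(d['extrinsics'])
    r=T[:3,:3]@np.linalg.inv(K)@[u,v,1]; o=T[:3,3]
    return o+r*(z-o[2])/r[2]
def proj(d,p):
    K=np.array(d['mtx']);T=np.array(d['extrinsics'])
    c=T[:3,:3].T@(np.array(p)-T[:3,3]); q=K@c; return q[:2]/q[2]
E
python3 - <<'E'
from h import *
for n in('scene','top'):
    d=snap(n,n+'0.png'); print(d['extrinsics'])
s=get_state();print(s['position'],s['tool_rot'],s['time'])
E
```

```text
[[-0.71591612  0.45592731 -0.52876687  0.98284054]
 [ 0.69806276  0.45317612 -0.55438235  0.29935082]
 [-0.01313353 -0.76600372 -0.64270196  0.52090156]
 [ 0.          0.          0.          1.        ]]
[[-0.02324807 -0.99846992  0.05017326  0.59305994]
 [-0.99972423  0.02305221 -0.00447897 -0.03052925]
 [ 0.00331551 -0.05026355 -0.99873049  0.78674833]
 [ 0.          0.          0.          1.        ]]
[ 0.18303787 -0.62318508  0.22158445] [-2.51447864e+00  1.88182831e+00  2.28682962e-03] 0.1
```

View pics/top0.png

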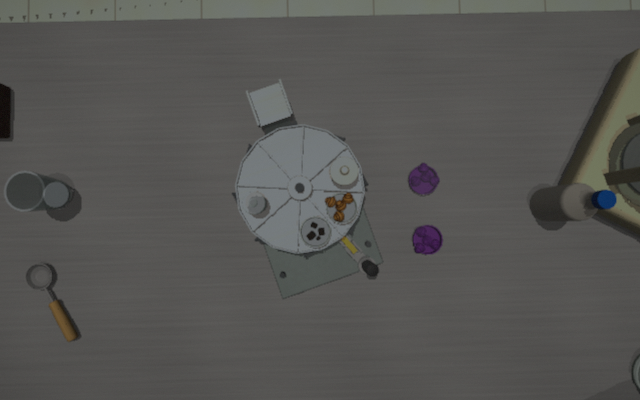

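View pics/scene0.png

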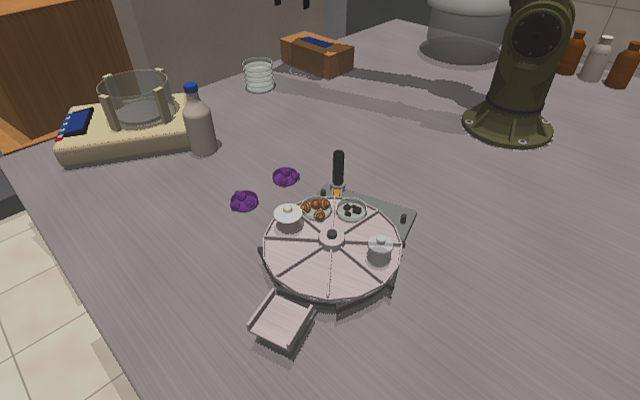

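Top view: hub at (300,188), ledge at (270,105), lever knob at (370,269). Dish candidates are the striped tan shells at (341,207), the dark stones at (316,232), and the purple look-alikes at (423,180) and (427,240). The tan one on the tray fits the description. I'll confirm it in an enlarged crop and compute the geometry.

```bash
python3 - <<'E'
from h import *
d=dict(np.load('pics/top.npz'))
im=d['pixels'][70:310,220:400]
cv2.imwrite('pics/crop0.png',cv2.resize(im,None,fx=2.5*1,fy=2.5,interpolation=cv2.INTER_CUBIC))
s=dict(np.load('pics/scene.npz'))
hub=ray(d,300,188,.072);print('hub',hub,'scene hub',ray(s,332,234,.072))
for n,p,z in(('ledge',(270,105),.05),('knob',(370,268),.105),('dish',(341,207),.065),('stones',(316,232),.06)):
    q=ray(d,*p,z);v=q-hub;print(n,q.round(4),np.hypot(*v[:2]).round(4),np.degrees(np.arctan2(v[1],v[0])).round(1))
print('scene knob',ray(s,338,153,.105))
E
```

```text
hub [ 0.65404958 -0.00299542  0.072     ] scene hub [ 0.65887577 -0.00126423  0.072     ]
ledge [0.8073 0.0488 0.05  ] 0.1618 18.7
knob [ 0.5172 -0.1161  0.105 ] 0.1776 -140.4
dish [ 0.6197 -0.0736  0.065 ] 0.0785 -115.9
stones [ 0.5771 -0.0289  0.06  ] 0.0812 -161.4
scene knob [ 0.51681023 -0.12202082  0.105     ]
```

View pics/crop0.png

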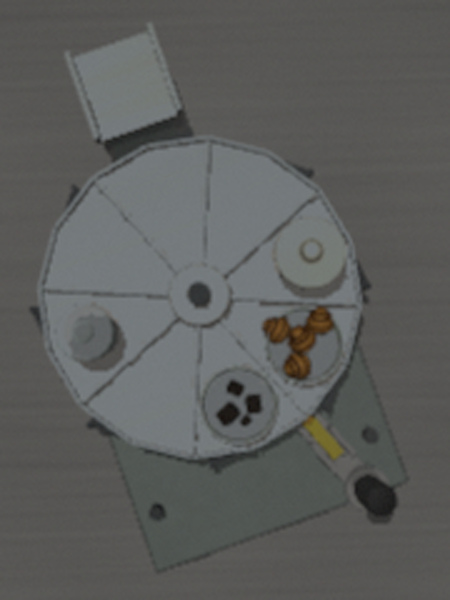

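The crop confirms four striped tan shells in a glass dish at crop (300,345), next to the dark stones. Ledge azimuth is about 18.8° and the dish is at about -115.9°, so 3 notches are needed. The knob is near (0.516,-0.119). I'll move above it with the jaws along the tangent.

Call:
carry_out:
  motion:
    - [[0.008,0.012,0],0.01]
    - [[0.025,0.038,0],0.03]
    - [[0.047,0.071,0],0.06]
    - [[0.069,0.105,0],0.085]
    - [[0.091,0.138,0],0.11]
    - [[0.113,0.171,0],0.14]
    - [[0.135,0.205,0],0.165]
    - [[0.157,0.238,0],0.195]
    - [[0.179,0.271,0],0.22]
    - [[0.2,0.303,0],0.245]
    - [[0.22,0.334,0],0.27]
    - [[0.24,0.364,0],0.295]
    - [[0.26,0.394,0],0.32]
    - [[0.28,0.425,0],0.345]
    - [[0.3,0.455,0],0.37]
    - [[0.318,0.482,0],0.39]
    - [[0.328,0.498,0],0.405]
    - [[0.333,0.505,0],0.41]
    - [[0.333,0.505,0],0.41]
  grip: -1

```text
time: 2.0
position: [0.5162, -0.1181, 0.2224]
tool_rot: [2.846, -1.329, -0.001]
ft_force: [0.4, -0.6, -0.2]
grip_width: 0.998
```

```bash
python3 - <<'E'
from h import *
a=snap('scene','s1.png')['pixels'][60:300,200:460];b=snap('top','t1.png')['pixels'][70:310,230:490]
cv2.imwrite('pics/both1.png',cv2.resize(np.hstack([a,b]),None,fx=1.5,fy=1.5,interpolation=cv2.INTER_CUBIC))
s=get_state();print(s['position'],s['tool_rot'],s['ft_force'],s['joint_positions'])
E
```

```text
[ 0.51546025 -0.1202772   0.22234238] [ 2.84316598e+00 -1.33347615e+00 -7.28463470e-04] [ 1.20004506  0.42721066 -0.92341185] [ 0.72405544  0.09797959 -0.57780499  1.73199664  0.05616063  1.32861467
 -0.74217835]
```

View pics/both1.png

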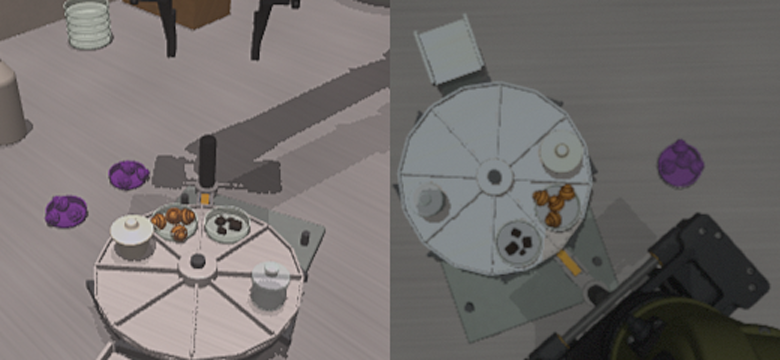

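The open fingers, at (170,50) and (258,50) in the left panel, straddle the knob at (207,137), which lies along the tangent. I'll descend and then grip lightly.

Call:
carry_out:
  motion:
    - [[0,0,-0.01],0]
    - [[0,0,-0.03],0]
    - [[0,0,-0.05],0]
    - [[0,0,-0.07],0]
    - [[0,0,-0.09],0]
    - [[0,0,-0.11],0]
    - [[0,0,-0.13],0]
    - [[0,0,-0.145],0]
    - [[0,0,-0.153],0]
    - [[0,0,-0.155],0]
    - [[0,0,-0.155],0]

```text
time: 3.2
position: [0.5164, -0.1189, 0.0677]
tool_rot: [-2.845, 1.331, -0.001]
ft_force: [0.2, -0.5, 0.5]
grip_width: 0.998
```

Call:
carry_out:
  motion:
    - [[0,0,0],0]
    - [[0,0,0],0]
    - [[0,0,0],0]
    - [[0,0,0],0]
    - [[0,0,0],0]
    - [[0,0,0],0]
    - [[0,0,0],0]
    - [[0,0,0],0]
  grip: 1
  squeeze: 12

```text
time: 4.0
position: [0.5162, -0.1187, 0.0676]
tool_rot: [2.846, -1.331, 0.0]
ft_force: [-0.3, -0.5, 0.3]
grip_width: 0.357
```

```bash
python3 - <<'E'
from h import *
a=snap('scene','s2.png')['pixels'][100:300,230:440];b=snap('top','t2.png')['pixels'][70:270,230:440]
cv2.imwrite('pics/both2.png',cv2.resize(np.hstack([a,b]),None,fx=1.9,fy=1.9,interpolation=cv2.INTER_CUBIC))
s=get_state();print(s['position'],s['tool_rot'],s['ft_force'],s['grip_width'])
E
```

```text
[ 0.51630341 -0.11883901  0.06759876] [ 2.84547167e+00 -1.33087939e+00  5.09168400e-04] [-0.15843346 -0.99378341 -0.21018263] 0.261829998557708
```

View pics/both2.png

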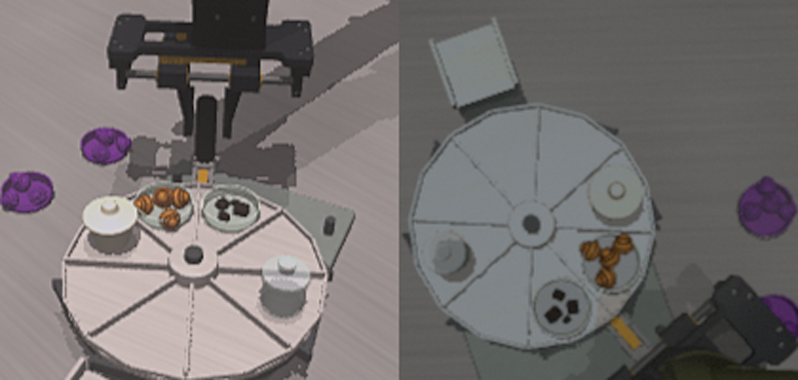

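The jaws straddle the black post (left panel, 205,130) and are just about to close on it. I'll compute the arc tables.

```bash
cat >> h.py <<'E'
def arc(a0,a1,n=18,hold=2,c=(.655,-.002),r=.182):
    t=np.linspace(0,1,n+1)[1:]; s=t*t*(3-2*t); s=np.r_[s,[1]*hold]
    f=lambda a:np.array(c)+r*np.array([np.cos(np.radians(a)),np.sin(np.radians(a))])
    print([[[*(f(a0+(a1-a0)*k)-f(a0)).round(3).tolist(),0],round(float(np.radians((a1-a0)*k)),3)] for k in s])
E
python3 -c "
from h import *
arc(-139.9,-185.5)"
```

```text
[[[-0.001, 0.001, 0], -0.007], [[-0.003, 0.004, 0], -0.027], [[-0.007, 0.008, 0], -0.059], [[-0.011, 0.015, 0], -0.1], [[-0.016, 0.022, 0], -0.15], [[-0.021, 0.031, 0], -0.206], [[-0.026, 0.041, 0], -0.267], [[-0.031, 0.052, 0], -0.332], [[-0.035, 0.063, 0], -0.398], [[-0.038, 0.075, 0], -0.464], [[-0.04, 0.086, 0], -0.528], [[-0.042, 0.097, 0], -0.59], [[-0.043, 0.107, 0], -0.646], [[-0.043, 0.116, 0], -0.695], [[-0.043, 0.124, 0], -0.737], [[-0.042, 0.13, 0], -0.769], [[-0.042, 0.133, 0], -0.789], [[-0.042, 0.135, 0], -0.796], [[-0.042, 0.135, 0], -0.796], [[-0.042, 0.135, 0], -0.796]]
```

Call:
carry_out:
  motion:
    - [[-0.001,0.001,0],-0.007]
    - [[-0.003,0.004,0],-0.027]
    - [[-0.007,0.008,0],-0.059]
    - [[-0.011,0.015,0],-0.1]
    - [[-0.016,0.022,0],-0.15]
    - [[-0.021,0.031,0],-0.206]
    - [[-0.026,0.041,0],-0.267]
    - [[-0.031,0.052,0],-0.332]
    - [[-0.035,0.063,0],-0.398]
    - [[-0.038,0.075,0],-0.464]
    - [[-0.04,0.086,0],-0.528]
    - [[-0.042,0.097,0],-0.59]
    - [[-0.043,0.107,0],-0.646]
    - [[-0.043,0.116,0],-0.695]
    - [[-0.043,0.124,0],-0.737]
    - [[-0.042,0.13,0],-0.769]
    - [[-0.042,0.133,0],-0.789]
    - [[-0.042,0.135,0],-0.796]
    - [[-0.042,0.135,0],-0.796]
    - [[-0.042,0.135,0],-0.796]

```text
time: 6.1
position: [0.4765, 0.0166, 0.0677]
tool_rot: [-2.104, 2.327, -0.005]
ft_force: [8.1, -0.6, -8.5]
grip_width: 0.249
```

```bash
python3 - <<'E'
from h import *
a=snap('scene','s3.png')['pixels'][100:300,230:440];b=snap('top','t3.png')['pixels'][70:310,190:400]
a=cv2.resize(a,(210,240))
cv2.imwrite('pics/both3.png',cv2.resize(np.hstack([a,b]),None,fx=1.9,fy=1.9,interpolation=cv2.INTER_CUBIC))
s=get_state();print(s['position'],s['tool_rot'],s['ft_force'],s['grip_width'],s['time'])
arc(-185.5,-135.5)
E
```

```text
[0.47654416 0.01653203 0.06769024] [-2.10360196  2.32728458 -0.00538235] [ 7.59197766  0.60593738 -9.04016724] 0.24679603402727424 6.2
[[[-0.0, -0.001, 0], 0.008], [[-0.0, -0.005, 0], 0.03], [[-0.001, -0.012, 0], 0.065], [[-0.001, -0.02, 0], 0.11], [[-0.0, -0.03, 0], 0.165], [[0.001, -0.041, 0], 0.226], [[0.003, -0.053, 0], 0.293], [[0.006, -0.066, 0], 0.364], [[0.01, -0.078, 0], 0.436], [[0.014, -0.09, 0], 0.509], [[0.02, -0.102, 0], 0.579], [[0.026, -0.113, 0], 0.646], [[0.032, -0.122, 0], 0.708], [[0.038, -0.13, 0], 0.763], [[0.043, -0.136, 0], 0.808], [[0.048, -0.141, 0], 0.843], [[0.05, -0.144, 0], 0.865], [[0.051, -0.145, 0], 0.873], [[0.051, -0.145, 0], 0.873], [[0.051, -0.145, 0], 0.873]]
```

View pics/both3.png

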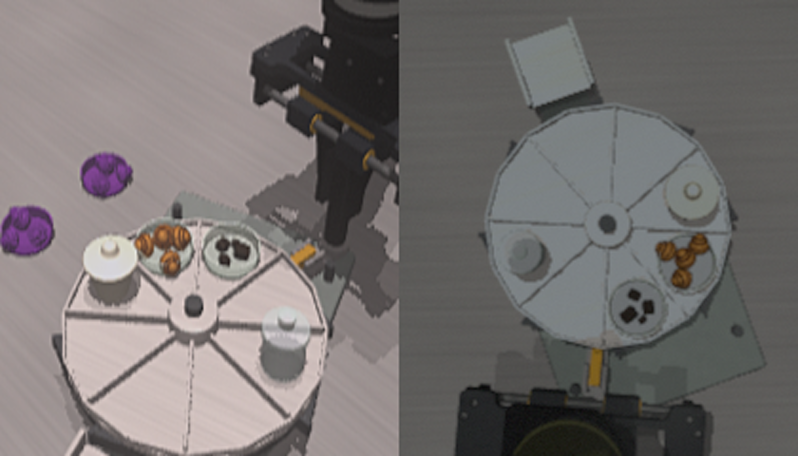

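The lever is now on the left, with the tray unchanged: shells at (684,258), stones at (637,308). The 8 N radial force says the true axis is about 2.5 mm further in x. I'll correct that and nudge to the stop to be sure the pawl catches.

Call:
carry_out:
  motion:
    - [[0.001,0.001,0],-0.005]
    - [[0.002,0.002,0],-0.01]
    - [[0.003,0.003,0],-0.015]
    - [[0.003,0.004,0],-0.02]
    - [[0.003,0.005,0],-0.025]
    - [[0.003,0.005,0],-0.025]

```text
time: 6.8
position: [0.477, 0.0202, 0.0676]
tool_rot: [2.076, -2.355, 0.001]
ft_force: [0.3, -4.7, -0.3]
grip_width: 0.248
```

```bash
python3 -c "
from h import *
arc(-187,-136,c=(.6575,-.002))"
```

```text
[[[-0.0, -0.001, 0], 0.008], [[-0.001, -0.006, 0], 0.031], [[-0.001, -0.012, 0], 0.066], [[-0.001, -0.02, 0], 0.112], [[-0.001, -0.03, 0], 0.168], [[-0.0, -0.042, 0], 0.231], [[0.001, -0.054, 0], 0.299], [[0.004, -0.067, 0], 0.371], [[0.008, -0.08, 0], 0.445], [[0.013, -0.093, 0], 0.519], [[0.018, -0.104, 0], 0.591], [[0.024, -0.115, 0], 0.659], [[0.03, -0.125, 0], 0.722], [[0.036, -0.133, 0], 0.778], [[0.042, -0.14, 0], 0.824], [[0.046, -0.145, 0], 0.86], [[0.049, -0.148, 0], 0.882], [[0.05, -0.149, 0], 0.89], [[0.05, -0.149, 0], 0.89], [[0.05, -0.149, 0], 0.89]]
```

Call:
carry_out:
  motion:
    - [[-0.0,-0.001,0],0.008]
    - [[-0.001,-0.006,0],0.031]
    - [[-0.001,-0.012,0],0.066]
    - [[-0.001,-0.02,0],0.112]
    - [[-0.001,-0.03,0],0.168]
    - [[-0.0,-0.042,0],0.231]
    - [[0.001,-0.054,0],0.299]
    - [[0.004,-0.067,0],0.371]
    - [[0.008,-0.08,0],0.445]
    - [[0.013,-0.093,0],0.519]
    - [[0.018,-0.104,0],0.591]
    - [[0.024,-0.115,0],0.659]
    - [[0.03,-0.125,0],0.722]
    - [[0.036,-0.133,0],0.778]
    - [[0.042,-0.14,0],0.824]
    - [[0.046,-0.145,0],0.86]
    - [[0.049,-0.148,0],0.882]
    - [[0.05,-0.149,0],0.89]
    - [[0.05,-0.149,0],0.89]
    - [[0.05,-0.149,0],0.89]

```text
time: 8.8
position: [0.5248, -0.1283, 0.0675]
tool_rot: [2.887, -1.231, -0.007]
ft_force: [-6.5, -4.4, 5.2]
grip_width: 0.246
```

Call:
carry_out:
  motion:
    - [[0.001,-0.001,0],0.005]
    - [[0.002,-0.002,0],0.01]
    - [[0.003,-0.003,0],0.017]
    - [[0.003,-0.003,0],0.017]

```text
time: 9.2
position: [0.5274, -0.1311, 0.0675]
tool_rot: [2.898, -1.206, -0.009]
ft_force: [-7.6, -2.2, 6.0]
grip_width: 0.25
```

```bash
python3 - <<'E'
from h import *
a=snap('scene','s4.png')['pixels'][100:340,200:440];b=snap('top','t4.png')['pixels'][70:310,190:400]
cv2.imwrite('pics/both4.png',cv2.resize(np.hstack([a,b]),None,fx=1.7,fy=1.7,interpolation=cv2.INTER_CUBIC))
s=get_state();print(s['position'],s['ft_force'],s['grip_width'],s['time'])
E
```

```text
[ 0.52745079 -0.13106567  0.06751349] [-7.60233727 -2.14286671  5.45098304] 0.24435128789486216 9.3
```

View pics/both4.png

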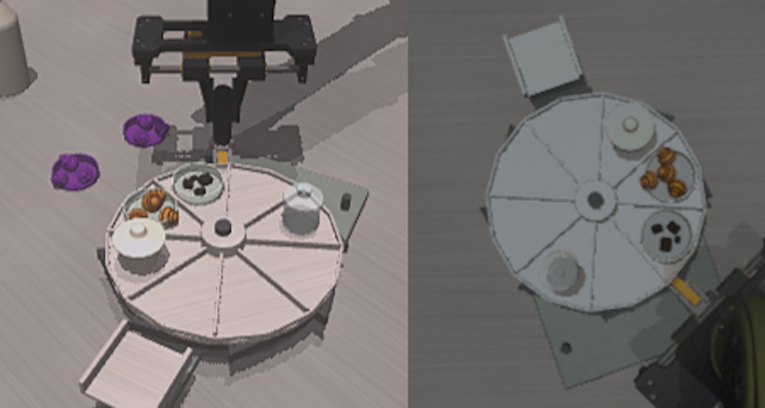

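One notch advanced: the shells are now at (664,175) on the right, with the stones behind. I'll feel for the counter-clockwise stop.

Call:
carry_out:
  motion:
    - [[0,-0.002,0],0.005]
    - [[0.001,-0.003,0],0.01]
    - [[0.001,-0.004,0],0.012]
    - [[0.001,-0.004,0],0.012]

```text
time: 9.7
position: [0.5274, -0.1311, 0.0674]
tool_rot: [-2.908, 1.188, 0.016]
ft_force: [-11.0, 4.2, 10.0]
grip_width: 0.245
```

Both stops are found, and their chord of 159.5 mm matches the expected 159.6. That puts the axis at (0.6574,-0.0038), with the swing from -135.6° to -187.6°.

```bash
cat > arcs.py <<'E'
from h import *
H=np.array([.6574,-.0038])
def P(a): return np.r_[H+.182*np.array([np.cos(np.radians(a)),np.sin(np.radians(a))]),np.radians(a+139.9)]
def table(cmd,a0,a1,n=18):
    t=np.linspace(0,1,n+1)[1:]; s=np.r_[t*t*(3-2*t),1,1]
    q=np.array([P(a0+(a1-a0)*k)-cmd for k in s]).round(3)
    print([[[float(x),float(y),0],float(w)] for x,y,w in q])
table(np.array([.531,-.135,.098]),-135.6,-187.8)
table(P(-187.8),-187.8,-135.0)
table(P(-135.0),-135.0,-187.8)
E
python3 arcs.py
```

```text
[[[-0.005, 0.005, 0], -0.031], [[-0.008, 0.008, 0], -0.054], [[-0.012, 0.013, 0], -0.09], [[-0.017, 0.02, 0], -0.138], [[-0.023, 0.028, 0], -0.195], [[-0.03, 0.038, 0], -0.259], [[-0.036, 0.049, 0], -0.329], [[-0.042, 0.061, 0], -0.403], [[-0.046, 0.074, 0], -0.478], [[-0.05, 0.087, 0], -0.554], [[-0.053, 0.1, 0], -0.628], [[-0.055, 0.113, 0], -0.698], [[-0.055, 0.125, 0], -0.762], [[-0.056, 0.135, 0], -0.819], [[-0.055, 0.144, 0], -0.867], [[-0.055, 0.15, 0], -0.903], [[-0.054, 0.154, 0], -0.926], [[-0.054, 0.156, 0], -0.934], [[-0.054, 0.156, 0], -0.934], [[-0.054, 0.156, 0], -0.934]]
[[[-0.0, -0.001, 0], 0.008], [[-0.001, -0.006, 0], 0.032], [[-0.001, -0.012, 0], 0.068], [[-0.002, -0.021, 0], 0.116], [[-0.002, -0.032, 0], 0.174], [[-0.001, -0.043, 0], 0.239], [[0.001, -0.056, 0], 0.31], [[0.004, -0.069, 0], 0.384], [[0.008, -0.083, 0], 0.461], [[0.013, -0.096, 0], 0.537], [[0.019, -0.108, 0], 0.612], [[0.025, -0.119, 0], 0.683], [[0.031, -0.129, 0], 0.748], [[0.038, -0.138, 0], 0.805], [[0.043, -0.144, 0], 0.853], [[0.048, -0.149, 0], 0.89], [[0.051, -0.152, 0], 0.913], [[0.052, -0.153, 0], 0.922], [[0.052, -0.153, 0], 0.922], [[0.052, -0.153, 0], 0.922]]
[[[-0.001, 0.001, 0], -0.008], [[-0.004, 0.004, 0], -0.032], [[-0.008, 0.009, 0], -0.068], [[-0.014, 0.016, 0], -0.116], [[-0.02, 0.024, 0], -0.174], [[-0.027, 0.034, 0], -0.239], [[-0.033, 0.045, 0], -0.31], [[-0.039, 0.058, 0], -0.384], [[-0.044, 0.071, 0], -0.461], [[-0.048, 0.084, 0], -0.537], [[-0.051, 0.097, 0], -0.612], [[-0.052, 0.11, 0], -0.683], [[-0.053, 0.122, 0], -0.748], [[-0.053, 0.132, 0], -0.805], [[-0.053, 0.141, 0], -0.853], [[-0.052, 0.148, 0], -0.89], [[-0.052, 0.152, 0], -0.913], [[-0.052, 0.153, 0], -0.922], [[-0.052, 0.153, 0], -0.922], [[-0.052, 0.153, 0], -0.922]]
```

Call:
carry_out:
  motion:
    - [[-0.005,0.005,0],-0.031]
    - [[-0.008,0.008,0],-0.054]
    - [[-0.012,0.013,0],-0.09]
    - [[-0.017,0.02,0],-0.138]
    - [[-0.023,0.028,0],-0.195]
    - [[-0.03,0.038,0],-0.259]
    - [[-0.036,0.049,0],-0.329]
    - [[-0.042,0.061,0],-0.403]
    - [[-0.046,0.074,0],-0.478]
    - [[-0.05,0.087,0],-0.554]
    - [[-0.053,0.1,0],-0.628]
    - [[-0.055,0.113,0],-0.698]
    - [[-0.055,0.125,0],-0.762]
    - [[-0.056,0.135,0],-0.819]
    - [[-0.055,0.144,0],-0.867]
    - [[-0.055,0.15,0],-0.903]
    - [[-0.054,0.154,0],-0.926]
    - [[-0.054,0.156,0],-0.934]
    - [[-0.054,0.156,0],-0.934]
    - [[-0.054,0.156,0],-0.934]

```text
time: 11.7
position: [0.4774, 0.0201, 0.0674]
tool_rot: [2.059, -2.371, 0.002]
ft_force: [1.4, -5.0, -1.9]
grip_width: 0.25
```

Call:
carry_out:
  motion:
    - [[0,-0.001,0],0.008]
    - [[-0.001,-0.006,0],0.032]
    - [[-0.001,-0.012,0],0.068]
    - [[-0.002,-0.021,0],0.116]
    - [[-0.002,-0.032,0],0.174]
    - [[-0.001,-0.043,0],0.239]
    - [[0.001,-0.056,0],0.31]
    - [[0.004,-0.069,0],0.384]
    - [[0.008,-0.083,0],0.461]
    - [[0.013,-0.096,0],0.537]
    - [[0.019,-0.108,0],0.612]
    - [[0.025,-0.119,0],0.683]
    - [[0.031,-0.129,0],0.748]
    - [[0.038,-0.138,0],0.805]
    - [[0.043,-0.144,0],0.853]
    - [[0.048,-0.149,0],0.89]
    - [[0.051,-0.152,0],0.913]
    - [[0.052,-0.153,0],0.922]
    - [[0.052,-0.153,0],0.922]
    - [[0.052,-0.153,0],0.922]

```text
time: 13.7
position: [0.5277, -0.1309, 0.0674]
tool_rot: [2.9, -1.207, -0.006]
ft_force: [-6.6, -0.7, 4.1]
grip_width: 0.244
```

```bash
python3 - <<'E'
from h import *
a=snap('scene','s5.png')['pixels'][100:340,200:440];b=snap('top','t5.png')['pixels'][70:310,190:400]
cv2.imwrite('pics/both5.png',cv2.resize(np.hstack([a,b]),None,fx=1.7,fy=1.7,interpolation=cv2.INTER_CUBIC))
s=get_state();print(s['position'],s['ft_force'],s['grip_width'],s['time'])
E
```

```text
[ 0.52768027 -0.13087348  0.06739258] [-6.12603909 -0.07450068  4.12061037] 0.2534099159515923 13.8
```

View pics/both5.png

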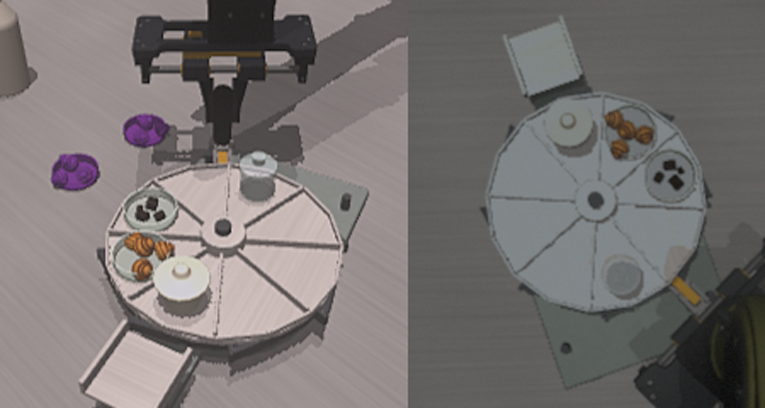

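The second notch worked: the shells are at (630,133), one notch short of the ledge, and the crucible stands at the ledge. Now the third cycle.

Call:
carry_out:
  motion:
    - [[-0.001,0.001,0],-0.008]
    - [[-0.004,0.004,0],-0.032]
    - [[-0.008,0.009,0],-0.068]
    - [[-0.014,0.016,0],-0.116]
    - [[-0.02,0.024,0],-0.174]
    - [[-0.027,0.034,0],-0.239]
    - [[-0.033,0.045,0],-0.31]
    - [[-0.039,0.058,0],-0.384]
    - [[-0.044,0.071,0],-0.461]
    - [[-0.048,0.084,0],-0.537]
    - [[-0.051,0.097,0],-0.612]
    - [[-0.052,0.11,0],-0.683]
    - [[-0.053,0.122,0],-0.748]
    - [[-0.053,0.132,0],-0.805]
    - [[-0.053,0.141,0],-0.853]
    - [[-0.052,0.148,0],-0.89]
    - [[-0.052,0.152,0],-0.913]
    - [[-0.052,0.153,0],-0.922]
    - [[-0.052,0.153,0],-0.922]
    - [[-0.052,0.153,0],-0.922]

```text
time: 15.8
position: [0.4775, 0.0201, 0.0674]
tool_rot: [2.059, -2.372, 0.003]
ft_force: [0.3, -6.1, -1.8]
grip_width: 0.246
```

Call:
carry_out:
  motion:
    - [[0,-0.001,0],0.008]
    - [[-0.001,-0.006,0],0.032]
    - [[-0.001,-0.012,0],0.068]
    - [[-0.002,-0.021,0],0.116]
    - [[-0.002,-0.032,0],0.174]
    - [[-0.001,-0.043,0],0.239]
    - [[0.001,-0.056,0],0.31]
    - [[0.004,-0.069,0],0.384]
    - [[0.008,-0.083,0],0.461]
    - [[0.013,-0.096,0],0.537]
    - [[0.019,-0.108,0],0.612]
    - [[0.025,-0.119,0],0.683]
    - [[0.031,-0.129,0],0.748]
    - [[0.038,-0.138,0],0.805]
    - [[0.043,-0.144,0],0.853]
    - [[0.048,-0.149,0],0.89]
    - [[0.051,-0.152,0],0.913]
    - [[0.052,-0.153,0],0.922]
    - [[0.052,-0.153,0],0.922]
    - [[0.052,-0.153,0],0.922]

```text
time: 17.8
position: [0.5277, -0.1308, 0.0674]
tool_rot: [2.9, -1.208, -0.005]
ft_force: [-6.3, -0.9, 3.6]
grip_width: 0.248
```

Call:
carry_out:
  motion:
    - [[0.001,-0.001,0],0.002]
    - [[0.002,-0.002,0],0.004]
    - [[0.002,-0.002,0],0.004]
    - [[0.002,-0.002,0],0.004]

```text
time: 18.2
position: [0.5278, -0.1308, 0.0673]
tool_rot: [2.903, -1.201, -0.013]
ft_force: [-11.0, 3.3, 8.6]
grip_width: 0.245
```

Firmly on the stop: the force rose with no motion. I'll relax the push, open, and rise straight up.

Call:
carry_out:
  motion:
    - [[-0.002,0.002,0],-0.004]
    - [[-0.003,0.003,0],-0.006]
    - [[-0.003,0.003,0],-0.006]

```text
time: 18.5
position: [0.5275, -0.1305, 0.0674]
tool_rot: [2.898, -1.211, -0.002]
ft_force: [-3.8, -2.8, 0.3]
grip_width: 0.248
```

Call:
carry_out:
  motion:
    - [[0,0,0],0]
    - [[0,0,0],0]
    - [[0,0,0],0]
    - [[0,0,0],0]
    - [[0,0,0],0]
    - [[0,0,0],0]
    - [[0,0,0],0]
    - [[0,0,0],0]
    - [[0,0,0],0]
  grip: -1

```text
time: 19.4
position: [0.5282, -0.1307, 0.0676]
tool_rot: [2.899, -1.21, 0.0]
ft_force: [-0.2, 1.1, -0.3]
grip_width: 0.961
```

Call:
carry_out:
  motion:
    - [[0,0,0.005],0]
    - [[0,0,0.015],0]
    - [[0,0,0.03],0]
    - [[0,0,0.05],0]
    - [[0,0,0.07],0]
    - [[0,0,0.09],0]
    - [[0,0,0.11],0]
    - [[0,0,0.13],0]
    - [[0,0,0.145],0]
    - [[0,0,0.15],0]
    - [[0,0,0.15],0]
    - [[0,0,0.15],0]

```text
time: 20.6
position: [0.5277, -0.1306, 0.2169]
tool_rot: [2.899, -1.21, -0.002]
ft_force: [0.5, -0.7, -1.0]
grip_width: 1.0
```

```bash
python3 - <<'E'
from h import *
a=snap('scene','s6.png')['pixels'][100:340,200:440];d=snap('top','t6.png');b=d['pixels'][70:310,190:400]
cv2.imwrite('pics/both6.png',cv2.resize(np.hstack([a,b]),None,fx=1.7,fy=1.7,interpolation=cv2.INTER_CUBIC))
s=get_state();print(s['position'],s['ft_force'],s['grip_width'],s['time'])
H=np.array([.6574,-.0038]);p=np.radians(18.4)
q=proj(d,[*(H+.082*np.array([np.cos(p),np.sin(p)])),.05]); print('ledge_stop px in composite',((q-[190,70])*1.7+[408,0]))
E
```

```text
[ 0.5275735  -0.13054965  0.21646653] [ 0.20228644  0.17417901 -0.8617569 ] 0.999691441672515 20.7
ledge_stop px in composite [570.48371797 126.31840202]
```

View pics/both6.png

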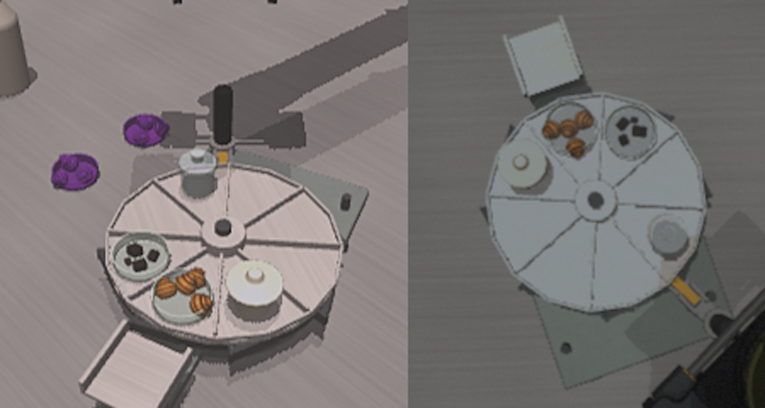

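The shell dish is centred near (571,131) in the top panel, within about 2–3 mm of the projected ledge stop at (570,126). The lever is free with the gripper above it, so I'm handing in.

```bash
python3 -c "
from bench import ticket; print(ticket.close_job())"
```

```text
the job is handed in; nothing more can be done
None
```

I gripped the lever knob and made three full return and working strokes, which advanced the turntable three notches (135°). The striped-shell dish now stands at the delivery ledge. I then opened the gripper, rose 150 mm clear and handed the job in at about 21 s.

- **Stops:** I felt for the counter-clockwise stop after the first and the last working strokes. Both times the force rose to about 11–16 N with no further movement. The two stop positions lie 159.5 mm apart, against 159.6 mm expected.
- **Forces:** The highest reading was about 16 N at the stop, where I read them. After release they were about zero.
- **Dish position:** The last picture shows the dish in the compartment facing the ledge. My reading of its centre is about 3 image pixels nearer the hub than the computed ledge point. That is roughly 5 mm, not the 2–3 mm I said just before handing in. The offset is radial, within the limits of reading the picture and of the dish sitting loose. In angle it agrees to about 2°.
- **Disagreement:** My first estimate of the turntable axis was about 2.5 mm off in x, which showed as an 8 N sideways force on the first return. I corrected it from the measured stops. Some radial force, about 6 N, remained at the right-hand stop while I was gripping.

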